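# Close the bench caliper on a pump rotor and lock it

## Task

Check the return pump's magnet rotor for swelling: stand it upright, magnet end down, on the bare beam of the bench caliper, midway across the beam and between the sliding jaw and the spring-loaded anvil, and let go of it. Then slide the jaw gently shut until the rotor is held between the two and the anvil has given a little against its spring, without bottoming it, and only then turn the jaw's lock lever its quarter turn to the stop. Leave the rotor held like that, still upright, and leave the other things on the shelf where they are.

Things in the scene. Friction and masses are not known exactly. Their poses are not given: they have to be found in the camera images.
- gauge: Bench caliper's beam, fixed to the shelf: flat aluminium bar 315 mm long (its y, from -165 to +150 mm), 50 mm wide (x), top face 24 mm above the shelf. Origin on the shelf. A jaw slides on it from the -y side; a headstock with a sprung anvil stands at the +y end. Axes: z up.
- beam_end (a point): Middle of the beam's +y end, on its top face. The dark steel headstock near it (50 wide, 36 long, 44 mm tall above the beam) carries a steel anvil pad 42 mm wide, 34 mm tall. The headstock is adjustable and not reported: the anvil's face stands 52 to 72 mm before this point. The anvil yields at 1.2 N, stiffens 1 N per mm, bottoms after 5 mm (6.2 N).
- jaw: Sliding jaw. Origin: mid-width on its flat measuring face, on the beam's top face; axes as the gauge's; sliding to +y shuts it. Starts with the face at y -5 to +13 mm of the gauge. Behind the face: steel block 44 wide, 18 long, 42 mm tall; then a saddle 58 wide, to y = -145 mm, 13 mm tall, with thumb tab and lock lever. Friction about 8 N: it stays where left.
- tab_top (a point): Top centre of the jaw's upright black thumb tab: 34 mm wide across the beam, 12 mm thick along it, standing 55 mm above the saddle. This point is 62 mm behind the jaw's face, 68 mm above the beam. A push on the tab is the 8 N of friction plus the force on the rotor.
- lock (a joint): Lock lever of the jaw, hinged about the vertical through the jaw's point (0, -125 mm). 0 = unlocked, the lever points across the beam to -x of the gauge; it grows counter-clockwise from above to 1.571 rad = locked (stop), pointing back along the beam to -y. Starts between 0 and 0.25 rad. Stays where left; about 1 N at the post turns it.
- lock_post (a point): Top centre of the upright black round post at the lever's end: 14 mm diameter, 50 mm from the pivot, standing free for 34 mm above the lever arm; this point is 63 mm above the beam's top face (87 mm above the shelf).
- rotor: Loose pump rotor, standing upright: a black magnet cylinder 34 mm in diameter and 36 mm tall, with a white impeller (28 mm across) above it up to 52 mm. 110 g. Origin at the centre of its underside, z up.
- canister: Closed fish food canister, loose, 62 mm in diameter, 88 mm tall; leave alone. Origin under its centre.
- coupling: Loose grey pipe coupling, an open tube standing upright, 42 mm across, 45 mm tall; leave alone. Origin under its centre.
- scraper: Loose green algae magnet scraper, 45 x 75 mm, 56 mm tall; leave alone.
- thermometer: Loose glass thermometer lying down, 122 mm long along its x; leave alone.
- cave: Ceramic cave ornament, loose, 75 x 120 mm, 101 mm tall; leave alone.
- testbottle: Small loose bottle, 30 mm in diameter, 62 mm tall; leave alone.

How it is judged:
On the way, in this order (a step that is already met when the one before it is completed fails the run):
1. the rotor stands upright on the beam between jaw and anvil, let go (angle between rotor's own z axis and vertical below 0.1 rad and z of rotor in the frame of gauge between 0.02 and 0.028 m and x of rotor in the frame of gauge between -0.018 and 0.018 m and y of rotor in the frame of jaw above 0.012 m and y of rotor in the frame of gauge below 0.09 m and contact force between the fingers and rotor below 0.05 N and contact force between gauge and rotor above 0.3 N), for 0.2 s.
2. the jaw is shut on the rotor so that the anvil gives, while the lock is still open (angle between rotor's own z axis and vertical below 0.1 rad and z of rotor in the frame of gauge between 0.02 and 0.028 m and x of rotor in the frame of gauge between -0.018 and 0.018 m and y of rotor in the frame of jaw above 0.012 m and y of rotor in the frame of gauge below 0.09 m and contact force between jaw and rotor above 1.5 N and value of joint lock below 0.6 rad), for 0.3 s.
3. the lock lever is turned to its stop (value of joint lock above 1.42 rad), for 0.2 s.
At the end, for the whole second after the job is handed in: The rotor stands upright on the beam (within 0.1 rad, within 18 mm of the beam's middle line), held at rest between jaw and anvil with 1.1 to 6.0 N (anvil pressed in, not bottomed), and the lock lever is within 0.15 rad of its locked stop (angle between rotor's own z axis and vertical below 0.1 rad and z of rotor in the frame of gauge between 0.02 and 0.028 m and x of rotor in the frame of gauge between -0.018 and 0.018 m and y of rotor in the frame of jaw above 0.012 m and y of rotor in the frame of gauge below 0.09 m and contact force between jaw and rotor between 1.1 and 6 N and value of joint lock above 1.42 rad and linear speed of rotor below 0.01 m/s and linear speed of jaw below 0.005 m/s); the robot touches nothing.
It fails at once if the jaw squeezes the rotor with more than 15 N (contact force between jaw and rotor above 15 N).
It fails at once if a bystander is pushed more than 30 mm or knocked over (distance of any of canister, coupling, scraper, thermometer, cave, testbottle from where it was at the start of the episode above 0.03 m or angle between any of canister, coupling, scraper, thermometer, cave, testbottle's own z axis and vertical above 0.5 rad).
It also fails if it takes over 61 s, if anything falls off the work surface, if the arm or the gripper's body presses on something with over 40 N, if the wrist force passes 120 N, or if a joint passes its speed limit or range.

## Robot

A 6-joint arm with a two-finger parallel gripper is mounted at the origin on the work surface. World frame = base frame: x ahead of the robot, y to its left, z up, the work surface at z = 0. Lengths are in m, angles in rad, forces in N, time in s.
With the tool pointing down it reaches from about 0.35 to 0.975 m from the base axis. Payload 4.9 kg.
Tool frame: the origin (TCP) lies on the centre line of the jaws, within the pads' length; the fingertips stand 19 mm ahead of it and the grasp point (between the pads) is the TCP; z points along the fingers, y is the line along which they close (so a half turn about z gives the same grasp; the last joint's range is limited). The gripper opens to 85 mm and grips with 20 to 120 N. Pads are 22 mm wide; open, the fingers measure 114 mm over their backs; the gripper's body (76 mm by 85 mm) begins 54 mm behind the grasp point. The pads swing forward as they close: fully open they stand 13 mm farther back than shut.
Start: joints at [-1.369, 0.053, 1.613, -0, 1.476, -0.119], TCP at [0.197, -0.593, 0.25] pointing down, gripper open.
Joint ranges: [-3.01, 3.01], [-1.01, 2.22], [0.06, 2.58], [-1.02, 4.17], [0.09, 2.62], [-3.14, 3.14]. Speed limits (rad/s): [2.57, 2.57, 3.14, 3.14, 3.14, 3.14].

## Interface

Orientations are given as a unit quaternion [w, x, y, z].
In Python, from plant import state, grab_frame, ticket, spotter gives the robot as it stands.
- The arm moves only by the tool apply_moves, never from a script. Its argument "series" is a list of rows, each an object of numbers: "jaw": the closure, from 0 (fully open) to 1 (shut); "dx", "dy", "dz": the shift along the tool's x, y, z in mm; "turn": the turn about the tool's z in rad. A call has 1 to 5 rows; each row is the pose to reach, as a shift and turn from the pose commanded when the call began, along the tool's axes at that moment; what a row does not reach only later rows make up. A row lasts 1/12 s, in which the tool goes at most 41.7 mm and 7.16 degrees, less where a joint would pass 70% of its speed; a pose out of reach is approached as far as the arm can. A call with a gripper value outside its range is refused whole. The fingers move at their own pace and stop on an object; the grip force is fixed at half the most. Time passes only in rows, so rows that repeat a pose let the fingers close. It gives the time, the measured TCP pose, the force, the opening and the grip force at its end, in the units of the state.
- state(): the state, without advancing time (a new reading comes with each control period).
- grab_frame(name): name is "scene" or "top"; returns a dict with "pixels" (384x512x3 uint8, red, green, blue), "mtx" (3x3 intrinsics, pixels), "camera_from_world" (4x4, takes a point from world to camera coordinates). Camera axes: x right, y down, z forward; pixel columns grow to the right and rows downward; lengths in m; the calibration is good to about 2 mm. A picture is of the moment at which its call begins. There is no depth.
- ticket.job_done(): hands the job in; it is judged then, once.
Trained networks look in a picture, given as the dict that the camera call returned (one of the last four; its "shot" number tells which), for a name from the list of things; names that differ only in an ending like _2 or _b are one class to them, and where a whole thing is asked for, a point or a joint stands for the part that bears it (a point fixed in the world has none). Each returns a list of dicts, best first, with "conf" (0 to 1); they miss things now and then, are a little off and sometimes report something else, mostly with a low value. They report only what shows in the picture. A call takes as long as a camera call.
- spotter.outline_of(picture, target): "region" (384x512 bool, what is visible of it) and "extent" ([left, top, right, bottom] in pixels, round what is visible of it).
The state is a dict: "time": time; "joint_pos": joint angles; "joint_vel": joint speeds; "joint_efforts": joint torques, N m; "tool_pos": TCP position; "tool_rot": TCP orientation; "contact_force": force on the tool from outside, world axes, zero at the start; "ft_torque": the same for the moment, N m; "gripper_width": opening from 0.0 (shut) to 1.0 (fully open); "grasp_force": force on a finger pad.
Only numpy, scipy, OpenCV 4.12 (cv2) and the standard library are available. Lean on these libraries where they do the work, as an engineer would, in place of code of your own. Each camera call takes 0.05 s, during which the arm holds its last target. There are 200 camera calls.

## Working session

There is one attempt and no reset: what is moved stays moved. The work goes in short steps, Python scripts to look and compute and a tool call to move; the robot and the scene stay as the last step left them, time stands still between calls to the robot, and variables do not carry over. Pictures are saved under pics/ and viewed, at most 11 in all, crops included, and the job is handed in when it is done.

Besides the shell and the picture viewer there is one more tool, called after "Request:" as name([rows], argument=value, ...), one row to a line, values as JSON. apply_moves: Moves the arm, as the interface text tells. Its arguments: {"type":"object","properties":{"series":{"type":"array","items":{"type":"object","properties":{"jaw":{"type":"number"},"dx":{"type":"number"},"dy":{"type":"number"},"dz":{"type":"number"},"turn":{"type":"number"}}}}},"required":["series"]}

```bash
mkdir -p pics; ls
python3 - <<'E'
from plant import state, grab_frame, spotter
import cv2,numpy as np
s=state();print({k:np.round(v,3).tolist() for k,v in s.items()})
for n in ("scene","top"):
    f=grab_frame(n);cv2.imwrite(f"pics/{n}0.png",f["pixels"][:,:,::-1])
    print(n,np.round(f["mtx"],1).tolist(),np.round(f["camera_from_world"],4).tolist())
    for t in ("gauge","jaw","rotor","tab_top","lock_post","lock","canister","coupling","cave","testbottle","scraper","thermometer"):
        for r in spotter.outline_of(f,t)[:1]: print(t,round(r["conf"],2),np.round(r["extent"]).tolist())
E
```

```text
pics
{'time': 0.0, 'joint_pos': [-1.369, 0.053, 1.614, 0.0, 1.476, -0.119], 'joint_vel': [-0.001, 0.001, 0.002, -0.0, -0.0, 0.002], 'joint_efforts': [0.002, -39.367, -37.018, 0.0, 0.007, -0.0], 'tool_pos': [0.197, -0.593, 0.249], 'tool_rot': [-0.001, 0.987, 0.16, -0.0], 'contact_force': [0.271, -0.084, -0.287], 'ft_torque': [-0.02, -0.002, 0.004], 'grasp_force': 0.0, 'gripper_width': 1.003}
scene [[445.2, 0.0, 251.9], [0.0, 445.2, 199.3], [0.0, 0.0, 1.0]] [[-0.7683, 0.6399, 0.0155, 0.4005], [0.53, 0.6497, -0.545, -0.2812], [-0.3588, -0.4105, -0.8383, 1.3277], [0.0, 0.0, 0.0, 1.0]]
gauge 0.8 [155.0, 118.0, 258.0, 216.0]
rotor 0.56 [280.0, 252.0, 292.0, 268.0]
tab_top 0.68 [160.0, 122.0, 213.0, 183.0]
lock_post 0.53 [166.0, 123.0, 187.0, 152.0]
lock 0.28 [315.0, 192.0, 328.0, 210.0]
canister 0.68 [341.0, 225.0, 372.0, 267.0]
coupling 0.64 [310.0, 301.0, 328.0, 325.0]
cave 0.6 [87.0, 146.0, 147.0, 192.0]
testbottle 0.68 [313.0, 194.0, 327.0, 211.0]
scraper 0.9 [193.0, 257.0, 230.0, 294.0]
thermometer 0.86 [148.0, 218.0, 189.0, 246.0]
top [[492.7, 0.0, 252.0], [0.0, 492.7, 189.5], [0.0, 0.0, 1.0]] [[-0.021, -0.9998, 0.0033, 0.0401], [-0.9795, 0.02, -0.2004, 0.5977], [0.2003, -0.0074, -0.9797, 1.2125], [0.0, 0.0, 0.0, 1.0]]
gauge 0.95 [248.0, 178.0, 370.0, 219.0]
jaw 0.74 [308.0, 175.0, 365.0, 212.0]
rotor 0.47 [185.0, 192.0, 201.0, 209.0]
tab_top 0.71 [301.0, 176.0, 366.0, 210.0]
lock_post 0.62 [348.0, 183.0, 369.0, 210.0]
lock 0.68 [348.0, 183.0, 367.0, 204.0]
canister 0.73 [142.0, 238.0, 172.0, 263.0]
coupling 0.62 [129.0, 183.0, 152.0, 200.0]
cave 0.69 [338.0, 107.0, 380.0, 156.0]
testbottle 0.54 [210.0, 261.0, 224.0, 271.0]
scraper 0.96 [204.0, 128.0, 241.0, 154.0]
thermometer 0.57 [280.0, 120.0, 286.0, 162.0]
```

Run:
```python
import cv2,numpy as np
a=cv2.imread("pics/top0.png")[100:280,120:390];cv2.imwrite("pics/top0c.png",cv2.resize(a,None,fx=2.9,fy=2.9,interpolation=cv2.INTER_CUBIC))
a=cv2.imread("pics/scene0.png")[105:335,80:380];cv2.imwrite("pics/scene0c.png",cv2.resize(a,None,fx=2.6,fy=2.6,interpolation=cv2.INTER_CUBIC))
```

```text
(no output)
```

View pics/top0c.png

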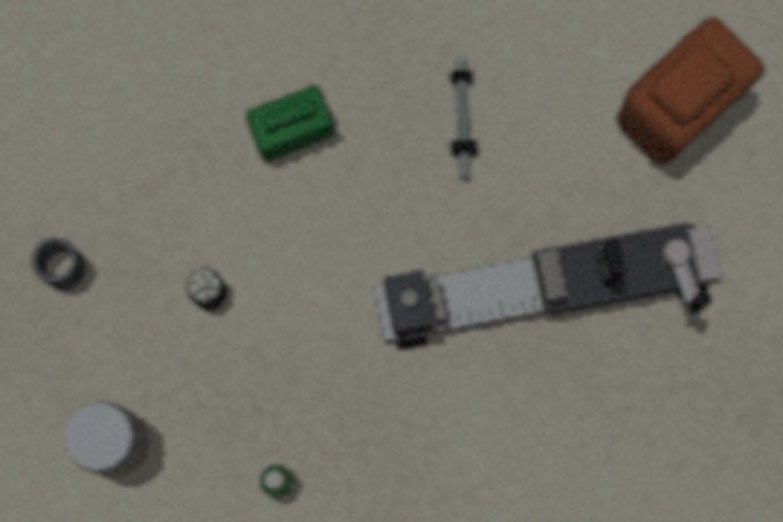

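View pics/scene0c.png

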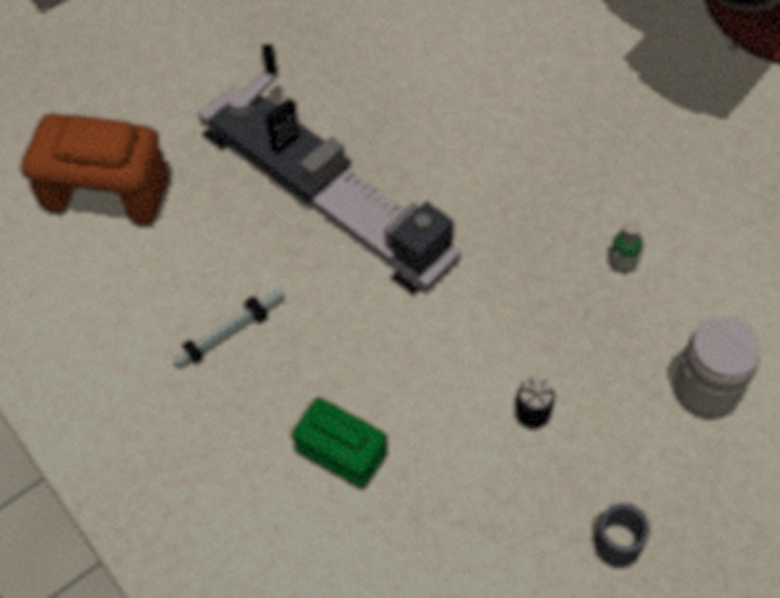

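```bash
cat > h.py <<'E'
import cv2,numpy as np
from plant import state, grab_frame, spotter
def bp(f,uv,z):
    "pixels -> world points on plane z"
    uv=np.atleast_2d(np.array(uv,float));T=f["camera_from_world"];R=T[:3,:3];c=-R.T@T[:3,3]
    d=np.c_[uv,np.ones(len(uv))]@np.linalg.inv(f["mtx"]).T@R
    return c+d*((z-c[2])/d[:,2])[:,None]
def pj(f,P):
    P=np.atleast_2d(P);T=f["camera_from_world"];q=(P@T[:3,:3].T+T[:3,3])@f["mtx"].T
    return q[:,:2]/q[:,2:]
def reg(f,t):
    r=spotter.outline_of(f,t);return r[0]["region"] if r else None
E
python3 - <<'E'
from h import *
out=[]
ft=grab_frame("top");fs=grab_frame("scene")
for f,(x0,y0,x1,y1) in ((ft,(240,165,375,225)),(fs,(150,110,270,225))):
    a=f["pixels"][y0:y1,x0:x1,::-1].copy();k=5.5 if f is ft else 4.8
    cv2.imwrite(f"pics/g{len(out)}.png",cv2.resize(a,None,fx=k,fy=k,interpolation=cv2.INTER_CUBIC));out.append(1)
# rotor: silhouette fit, both cameras
from scipy.optimize import least_squares
th=np.linspace(0,2*np.pi,40)
def sil(f,x,y,prof):
    P=np.vstack([np.c_[x+r*np.cos(th),y+r*np.sin(th),0*th+z] for r,z in prof]);return pj(f,P)
prof=[(.017,0),(.017,.036),(.014,.052)]
for f in (ft,fs):
    m=reg(f,"rotor");v,u=np.nonzero(m);c=np.array([u.mean(),v.mean()])
    def res(p):
        h=cv2.convexHull(sil(f,*p,prof).astype(np.float32));M=cv2.moments(h);return np.array([M["m10"],M["m01"]])/M["m00"]-c
    s=least_squares(res,bp(f,c,.026)[0,:2],diff_step=1e-3);print("rotor",s.x,m.sum(),c,s.cost)
    for n in("canister","testbottle","coupling"):
        m=reg(f,n);v,u=np.nonzero(m) if m is not None else ([0],[0]);print(n,bp(f,[np.mean(u),np.mean(v)],.035))
np.savez("f0.npz",tm=ft["mtx"],tc=ft["camera_from_world"],sm=fs["mtx"],sc=fs["camera_from_world"],gt=reg(ft,"gauge"),gs=reg(fs,"gauge"))
E
```

```text
rotor [0.58333366 0.18844596] 151 [191.55629139 199.30463576] 2.424797643607705e-13
canister [[0.44660675 0.27412185 0.035     ]]
testbottle [[0.40829331 0.12425309 0.035     ]]
coupling [[0.6067098  0.32239145 0.035     ]]
rotor [ 0.75056772 -0.04164741] 313 [166.53674121 231.68051118] 1.5184259750191432e-13
canister [[0.43854141 0.27153639 0.035     ]]
testbottle [[0.41242853 0.13070028 0.035     ]]
coupling [[0.61172975 0.32729385 0.035     ]]
```

View pics/g0.png

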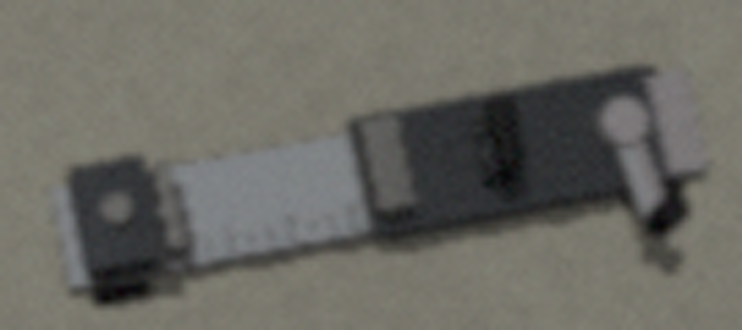

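View pics/g1.png

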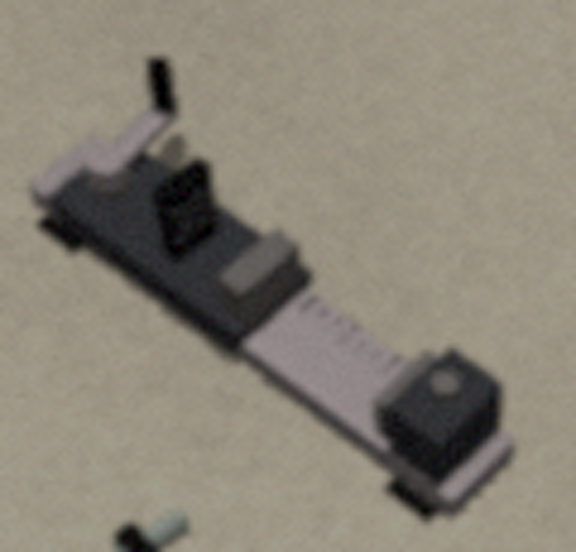

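```bash
cat > fit.py <<'E'
from h import *
from scipy.optimize import least_squares
d=np.load("f0.npz");T=dict(mtx=d["tm"],camera_from_world=d["tc"]);S=dict(mtx=d["sm"],camera_from_world=d["sc"])
t=lambda u,v:(240+u/5.5,165+v/5.5); s=lambda u,v:(150+u/4.8,110+v/4.8)
e=lambda x,y,z:(lambda p:(x,y,z)); j=lambda x,y,z:(lambda p:(x,p[3]+y,z)); a=lambda x,z:(lambda p:(x,p[4],z))
post=lambda p:(-.05*np.cos(p[5]),p[3]-.125-.05*np.sin(p[5]),.087)
O=[(T,t(52,190),e(.025,.15,.024)),(T,t(75,290),e(-.025,.15,.024)),(T,t(685,70),e(.025,-.165,.024)),(T,t(708,172),e(-.025,-.165,.024)),
(T,t(358,118),j(.022,0,.066)),(T,t(378,208),j(-.022,0,.066)),(T,t(402,112),j(.022,-.018,.066)),(T,t(412,210),j(-.022,-.018,.066)),
(T,t(178,170),a(.021,.058)),(T,t(190,245),a(-.021,.058)),
(S,s(510,440),e(-.025,.15,.024)),(S,s(450,495),e(.025,.15,.024)),(S,s(35,188),e(.025,-.165,.024)),(S,s(100,140),e(-.025,-.165,.024)),
(S,s(295,245),j(-.022,0,.066)),(S,s(250,292),j(.022,0,.066)),(S,s(378,402),a(.021,.058)),(S,s(430,352),a(-.021,.058)),
(S,s(158,60),post),(S,s(188,168),j(0,-.062,.092)),(T,t(502,100),j(.017,-.062,.092))]
def W(p,q):
    c,n=np.cos(p[2]),np.sin(p[2]);return np.array([p[0]+c*q[0]-n*q[1],p[1]+n*q[0]+c*q[1],q[2]])
def res(p): return np.concatenate([pj(f,W(p,g(p)))[0]-uv for f,uv,g in O])
if __name__=="__main__":
    r=least_squares(res,[.58,-.06,.2,.005,.09,.1],loss="soft_l1");p=r.x
    print(np.round(p,4));print(np.round(res(p).reshape(-1,2),1).tolist())
    for n,q in dict(tab=(0,p[3]-.062,.092),post=post(p),anvil=(0,p[4],.024),jaw=(0,p[3],.024)).items(): print(n,np.round(W(p,q),4))
    P0=bp(S,(286,260),.026);print("rotor scene",P0)
    print("rotor bb scene", [np.round(pj(S,(.583,.188,z)),1).tolist() for z in (0,.026,.052)])
E
python3 fit.py
```

```text
[ 0.5785 -0.1152  0.1624  0.0024  0.0947  0.103 ]
[[-0.8, -0.0], [-1.5, 0.2], [0.0, 0.7], [0.1, 0.3], [0.1, 1.0], [-0.0, 1.2], [-1.0, 0.9], [0.7, -0.4], [-2.4, -1.1], [-1.4, 1.1], [0.7, -0.3], [-0.2, 1.1], [-1.7, -1.5], [-1.6, -2.1], [0.6, -0.7], [-2.4, 0.1], [-1.2, -0.8], [-0.5, -1.0], [-0.2, 0.4], [-1.9, 1.1], [-0.5, -0.3]]
tab [ 0.5881 -0.174   0.092 ]
post [ 0.5501 -0.2493  0.087 ]
anvil [ 0.5632 -0.0218  0.024 ]
jaw [ 0.5781 -0.1128  0.024 ]
rotor scene [[0.58173653 0.19371287 0.026     ]]
rotor bb scene [[[283.1, 263.4]], [[283.9, 258.6]], [[284.8, 253.5]]]
```

Request:
apply_moves([
  {"turn": -0.12},
  {"turn": -0.24},
  {"turn": -0.36},
  {"turn": -0.48},
  {"turn": -0.6},
])

```text
invalid input at $.series[0]: expected keys jaw, dx, dy, dz, turn
```

Request:
apply_moves([
  {"turn": -0.12},
  {"turn": -0.24},
  {"turn": -0.36},
  {"turn": -0.48},
  {"turn": -0.6},
])

```text
invalid input at $.series[0]: expected keys jaw, dx, dy, dz, turn
```

Request:
apply_moves([
  {"turn": -0.1},
  {"turn": -0.21},
  {"turn": -0.21},
])

```text
invalid input at $.series[0]: expected keys jaw, dx, dy, dz, turn
```

Request:
apply_moves([
  {"jaw": 0, "dx": 0, "dy": 0, "dz": 0, "turn": -0.12},
  {"jaw": 0, "dx": 0, "dy": 0, "dz": 0, "turn": -0.24},
  {"jaw": 0, "dx": 0, "dy": 0, "dz": 0, "turn": -0.36},
  {"jaw": 0, "dx": 0, "dy": 0, "dz": 0, "turn": -0.48},
  {"jaw": 0, "dx": 0, "dy": 0, "dz": 0, "turn": -0.6},
])

```text
time: 2.32
tool_pos: [0.1971, -0.5931, 0.2503]
tool_rot: [-0.0, 0.895, 0.447, -0.0]
contact_force: [-0.6, 0.3, 0.6]
gripper_width: 0.997
grasp_force: 0.0
```

Request:
apply_moves([
  {"jaw": 0, "dx": 0, "dy": 0, "dz": 0, "turn": -0.12},
  {"jaw": 0, "dx": 0, "dy": 0, "dz": 0, "turn": -0.24},
  {"jaw": 0, "dx": 0, "dy": 0, "dz": 0, "turn": -0.36},
  {"jaw": 0, "dx": 0, "dy": 0, "dz": 0, "turn": -0.48},
  {"jaw": 0, "dx": 0, "dy": 0, "dz": 0, "turn": -0.6},
])

```text
time: 2.73
tool_pos: [0.1971, -0.5931, 0.2503]
tool_rot: [0.0, 0.723, 0.691, 0.0]
contact_force: [0.9, 0.4, 0.2]
gripper_width: 1.001
grasp_force: 0.0
```

Request:
apply_moves([
  {"jaw": 0, "dx": 0, "dy": 0, "dz": 0, "turn": -0.11},
  {"jaw": 0, "dx": 0, "dy": 0, "dz": 0, "turn": -0.211},
  {"jaw": 0, "dx": 0, "dy": 0, "dz": 0, "turn": -0.211},
])

```text
time: 2.98
tool_pos: [0.1971, -0.5931, 0.2503]
tool_rot: [-0.0, 0.647, 0.762, -0.0]
contact_force: [0.1, -0.2, -0.1]
gripper_width: 1.002
grasp_force: 0.0
```

Request:
apply_moves([
  {"jaw": 0, "dx": 28, "dy": 20, "dz": 0, "turn": 0},
  {"jaw": 0, "dx": 57, "dy": 41, "dz": 0, "turn": 0},
  {"jaw": 0, "dx": 85, "dy": 61, "dz": 0, "turn": 0},
  {"jaw": 0, "dx": 114, "dy": 81, "dz": 0, "turn": 0},
  {"jaw": 0, "dx": 142, "dy": 101, "dz": 0, "turn": 0},
])

```text
time: 3.4
tool_pos: [0.2744, -0.4352, 0.2503]
tool_rot: [0.0, 0.649, 0.761, 0.0]
contact_force: [-0.3, 0.0, 1.3]
gripper_width: 0.998
grasp_force: 0.0
```

Request:
apply_moves([
  {"jaw": 0, "dx": 28, "dy": 20, "dz": 0, "turn": 0},
  {"jaw": 0, "dx": 57, "dy": 41, "dz": 0, "turn": 0},
  {"jaw": 0, "dx": 85, "dy": 61, "dz": 0, "turn": 0},
  {"jaw": 0, "dx": 114, "dy": 81, "dz": 0, "turn": 0},
  {"jaw": 0, "dx": 142, "dy": 101, "dz": 0, "turn": 0},
])

```text
time: 3.82
tool_pos: [0.3513, -0.2788, 0.2505]
tool_rot: [0.0, 0.649, 0.761, 0.0]
contact_force: [0.9, 0.1, -0.6]
gripper_width: 1.001
grasp_force: 0.0
```

Request:
apply_moves([
  {"jaw": 0, "dx": 28, "dy": 20, "dz": 0, "turn": 0},
  {"jaw": 0, "dx": 57, "dy": 41, "dz": 0, "turn": 0},
  {"jaw": 0, "dx": 85, "dy": 61, "dz": 0, "turn": 0},
  {"jaw": 0, "dx": 114, "dy": 81, "dz": 0, "turn": 0},
  {"jaw": 0, "dx": 142, "dy": 101, "dz": 0, "turn": 0},
])

```text
time: 4.23
tool_pos: [0.4283, -0.1223, 0.2507]
tool_rot: [0.001, 0.649, 0.761, 0.0]
contact_force: [0.5, -1.3, 0.5]
gripper_width: 1.001
grasp_force: 0.0
```

Request:
apply_moves([
  {"jaw": 0, "dx": 28, "dy": 20, "dz": 0, "turn": 0},
  {"jaw": 0, "dx": 57, "dy": 41, "dz": 0, "turn": 0},
  {"jaw": 0, "dx": 85, "dy": 61, "dz": 0, "turn": 0},
  {"jaw": 0, "dx": 114, "dy": 81, "dz": 0, "turn": 0},
  {"jaw": 0, "dx": 142, "dy": 101, "dz": 0, "turn": 0},
])

```text
time: 4.65
tool_pos: [0.5053, 0.0342, 0.2506]
tool_rot: [0.0, 0.649, 0.761, 0.0]
contact_force: [0.1, -0.7, -0.0]
gripper_width: 1.001
grasp_force: 0.0
```

Request:
apply_moves([
  {"jaw": 0, "dx": 28, "dy": 20, "dz": 0, "turn": 0},
  {"jaw": 0, "dx": 57, "dy": 41, "dz": 0, "turn": 0},
  {"jaw": 0, "dx": 85, "dy": 61, "dz": 0, "turn": 0},
  {"jaw": 0, "dx": 114, "dy": 81, "dz": 0, "turn": 0},
  {"jaw": 0, "dx": 142, "dy": 101, "dz": 0, "turn": 0},
])

```text
time: 5.07
tool_pos: [0.5822, 0.1906, 0.2503]
tool_rot: [0.0, 0.649, 0.761, 0.0]
contact_force: [0.7, -0.8, 0.6]
gripper_width: 1.003
grasp_force: 0.0
```

Request:
apply_moves([
  {"jaw": 0, "dx": 0, "dy": 0, "dz": 30, "turn": 0},
  {"jaw": 0, "dx": 0, "dy": 0, "dz": 60, "turn": 0},
  {"jaw": 0, "dx": 0, "dy": 0, "dz": 90, "turn": 0},
  {"jaw": 0, "dx": 0, "dy": 0, "dz": 120, "turn": 0},
  {"jaw": 0, "dx": 0, "dy": 0, "dz": 130, "turn": 0},
])

```text
time: 5.48
tool_pos: [0.5786, 0.1882, 0.1147]
tool_rot: [-0.003, 0.649, 0.761, -0.003]
contact_force: [-0.6, -1.2, -0.5]
gripper_width: 1.004
grasp_force: 0.0
```

Run:
```python
from h import *
ft=grab_frame("top");fs=grab_frame("scene")
print(state()["tool_pos"])
for f,z in((ft,.026),(fs,.026)):
    for r in spotter.outline_of(f,"rotor")[:2]:
        v,u=np.nonzero(r["region"]);print(r["conf"],r["extent"],bp(f,(u.mean(),v.mean()),z))
a=fs["pixels"][205:305,230:340,::-1];cv2.imwrite("pics/a1.png",cv2.resize(a,None,fx=5,fy=5))
```

```text
[0.57982261 0.18831639 0.1174225 ]
0.67 [142.8, 242.2, 157.0, 261.4] [[0.44551827 0.29601847 0.026     ]]
0.64 [349.4, 184.3, 365.2, 209.6] [[ 0.58437982 -0.2497899   0.026     ]]
0.8 [277.7, 251.9, 290.5, 270.4] [[0.58399754 0.19301205 0.026     ]]
```

View pics/a1.png

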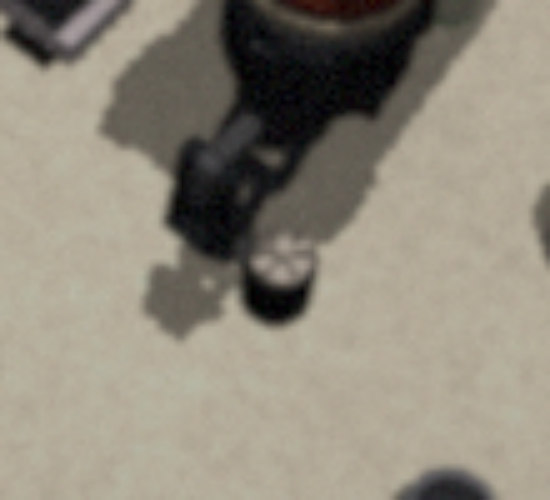

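Request:
apply_moves([
  {"jaw": 0, "dx": 1, "dy": 0, "dz": 20, "turn": 0},
  {"jaw": 0, "dx": 2, "dy": 0, "dz": 45, "turn": 0},
  {"jaw": 0, "dx": 2, "dy": 0, "dz": 70, "turn": 0},
  {"jaw": 0, "dx": 2, "dy": 0, "dz": 92, "turn": 0},
  {"jaw": 0, "dx": 2, "dy": 0, "dz": 92, "turn": 0},
])

```text
time: 6.1
tool_pos: [0.5799, 0.1903, 0.0262]
tool_rot: [-0.001, 0.648, 0.761, -0.002]
contact_force: [-0.9, 0.3, -0.2]
gripper_width: 1.005
grasp_force: 0.0
```

Request:
apply_moves([
  {"jaw": 0.3, "dx": 0, "dy": 0, "dz": 0, "turn": 0},
  {"jaw": 0.4, "dx": 0, "dy": 0, "dz": 0, "turn": 0},
  {"jaw": 0.5, "dx": 0, "dy": 0, "dz": 0, "turn": 0},
  {"jaw": 0.6, "dx": 0, "dy": 0, "dz": 0, "turn": 0},
  {"jaw": 0.7, "dx": 0, "dy": 0, "dz": 0, "turn": 0},
])

```text
time: 6.52
tool_pos: [0.5832, 0.191, 0.031]
tool_rot: [0.001, 0.648, 0.762, 0.002]
contact_force: [-0.4, 0.1, 8.1]
gripper_width: 0.377
grasp_force: 60.2
```

Request:
apply_moves([
  {"jaw": 0.8, "dx": 0, "dy": 0, "dz": 0, "turn": 0},
  {"jaw": 0.8, "dx": 0, "dy": 0, "dz": 0, "turn": 0},
  {"jaw": 0.8, "dx": 0, "dy": 0, "dz": 0, "turn": 0},
])

```text
time: 6.77
tool_pos: [0.5832, 0.191, 0.031]
tool_rot: [0.001, 0.648, 0.762, 0.002]
contact_force: [-0.8, 0.1, 6.8]
gripper_width: 0.376
grasp_force: 60.1
```

Request:
apply_moves([
  {"jaw": 0.8, "dx": 0, "dy": 0, "dz": -20, "turn": 0},
  {"jaw": 0.8, "dx": 0, "dy": 0, "dz": -50, "turn": 0},
  {"jaw": 0.8, "dx": 0, "dy": 0, "dz": -80, "turn": 0},
  {"jaw": 0.8, "dx": 0, "dy": 0, "dz": -105, "turn": 0},
  {"jaw": 0.8, "dx": 0, "dy": 0, "dz": -120, "turn": 0},
])

```text
time: 7.18
tool_pos: [0.5829, 0.191, 0.1525]
tool_rot: [0.002, 0.648, 0.762, 0.002]
contact_force: [0.8, 0.2, -0.9]
gripper_width: 0.381
grasp_force: 59.8
```

Request:
apply_moves([
  {"jaw": 0.8, "dx": -20, "dy": -4, "dz": 0, "turn": 0},
  {"jaw": 0.8, "dx": -45, "dy": -9, "dz": 0, "turn": 0},
  {"jaw": 0.8, "dx": -75, "dy": -16, "dz": 0, "turn": 0},
  {"jaw": 0.8, "dx": -105, "dy": -22, "dz": 0, "turn": 0},
  {"jaw": 0.8, "dx": -135, "dy": -29, "dz": 0, "turn": 0},
])

```text
time: 7.6
tool_pos: [0.5741, 0.0517, 0.1486]
tool_rot: [0.0, 0.648, 0.762, 0.0]
contact_force: [0.0, 0.0, -1.5]
gripper_width: 0.379
grasp_force: 59.8
```

Request:
apply_moves([
  {"jaw": 0.8, "dx": -30, "dy": -6, "dz": 0, "turn": 0},
  {"jaw": 0.8, "dx": -60, "dy": -13, "dz": 0, "turn": 0},
  {"jaw": 0.8, "dx": -90, "dy": -19, "dz": 0, "turn": 0},
  {"jaw": 0.8, "dx": -110, "dy": -24, "dz": 0, "turn": 0},
  {"jaw": 0.8, "dx": -117, "dy": -24, "dz": 0, "turn": 0},
])

```text
time: 8.02
tool_pos: [0.569, -0.0694, 0.1485]
tool_rot: [0.0, 0.649, 0.761, -0.0]
contact_force: [-0.6, 0.4, -1.7]
gripper_width: 0.383
grasp_force: 59.8
```

Run:
```python
from h import *
ft=grab_frame("top");fs=grab_frame("scene");fs=grab_frame("scene")
s=state();print(s["tool_pos"],s["tool_rot"],s["gripper_width"],s["contact_force"])
a=fs["pixels"][110:220,150:270,::-1];b=ft["pixels"][165:225,240:375,::-1]
a=cv2.resize(a,None,fx=3.3,fy=3.3,interpolation=2);b=cv2.resize(b,(396,176),interpolation=2)
c=np.zeros((363,792,3),np.uint8);c[:,:396]=a;c[:176,396:]=b;cv2.imwrite("pics/a2.png",c)
```

```text
[ 0.56948911 -0.06647359  0.14837415] [-1.86934825e-04  6.48313521e-01  7.61373406e-01  2.83511422e-04] 0.37811637673087306 [ 0.01377022  0.50583703 -2.24748036]
```

View pics/a2.png

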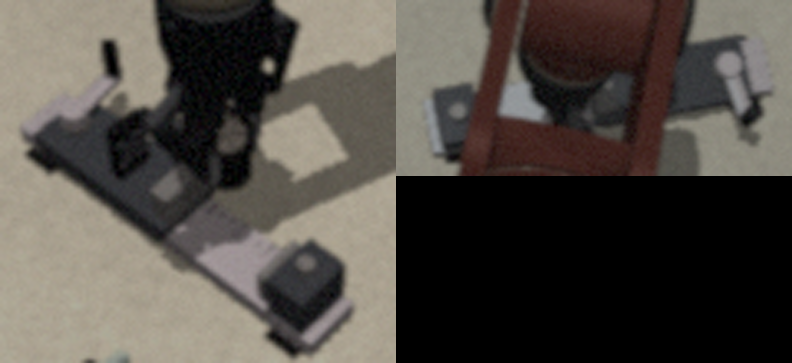

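Request:
apply_moves([
  {"jaw": 0.8, "dx": 0, "dy": 0, "dz": 25, "turn": 0},
  {"jaw": 0.8, "dx": 0, "dy": 0, "dz": 50, "turn": 0},
  {"jaw": 0.8, "dx": 0, "dy": 0, "dz": 70, "turn": 0},
  {"jaw": 0.8, "dx": 0, "dy": 0, "dz": 80, "turn": 0},
  {"jaw": 0.8, "dx": 0, "dy": 0, "dz": 86, "turn": 0},
])

```text
time: 8.58
tool_pos: [0.5683, -0.0649, 0.0603]
tool_rot: [-0.002, 0.647, 0.762, -0.001]
contact_force: [0.0, 1.1, -1.2]
gripper_width: 0.381
grasp_force: 59.8
```

Request:
apply_moves([
  {"jaw": 0.8, "dx": 0, "dy": 0, "dz": 2, "turn": 0},
  {"jaw": 0.8, "dx": 0, "dy": 0, "dz": 4, "turn": 0},
  {"jaw": 0.8, "dx": 0, "dy": 0, "dz": 5, "turn": 0},
  {"jaw": 0.8, "dx": 0, "dy": 0, "dz": 5, "turn": 0},
])

```text
time: 8.92
tool_pos: [0.5704, -0.0666, 0.0585]
tool_rot: [0.001, 0.648, 0.762, 0.0]
contact_force: [-0.7, 0.1, -1.2]
gripper_width: 0.379
grasp_force: 59.8
```

Request:
apply_moves([
  {"jaw": 0.8, "dx": 0, "dy": 0, "dz": 1, "turn": 0},
  {"jaw": 0.8, "dx": 0, "dy": 0, "dz": 2, "turn": 0},
  {"jaw": 0.8, "dx": 0, "dy": 0, "dz": 2, "turn": 0},
])

```text
time: 9.17
tool_pos: [0.5696, -0.0667, 0.0556]
tool_rot: [0.0, 0.648, 0.762, 0.0]
contact_force: [-0.0, -0.7, -1.1]
gripper_width: 0.378
grasp_force: 59.8
```

Request:
apply_moves([
  {"jaw": 0.8, "dx": 0, "dy": 0, "dz": 0.7, "turn": 0},
  {"jaw": 0.8, "dx": 0, "dy": 0, "dz": 1, "turn": 0},
  {"jaw": 0.8, "dx": 0, "dy": 0, "dz": 1, "turn": 0},
])

```text
time: 9.42
tool_pos: [0.5697, -0.0667, 0.055]
tool_rot: [0.0, 0.648, 0.762, 0.0]
contact_force: [-2.3, -0.2, 3.8]
gripper_width: 0.377
grasp_force: 60.3
```

Request:
apply_moves([
  {"jaw": 0.55, "dx": 0, "dy": 0, "dz": 0, "turn": 0},
  {"jaw": 0.5, "dx": 0, "dy": 0, "dz": 0, "turn": 0},
  {"jaw": 0.4, "dx": 0, "dy": 0, "dz": 0, "turn": 0},
  {"jaw": 0.2, "dx": 0, "dy": 0, "dz": 0, "turn": 0},
  {"jaw": 0, "dx": 0, "dy": 0, "dz": 0, "turn": 0},
])

```text
time: 9.83
tool_pos: [0.5695, -0.0666, 0.0542]
tool_rot: [-0.0, 0.648, 0.762, -0.0]
contact_force: [0.4, -0.1, -0.4]
gripper_width: 0.861
grasp_force: 0.0
```

Request:
apply_moves([
  {"jaw": 0, "dx": 0, "dy": 0, "dz": -2, "turn": 0},
  {"jaw": 0, "dx": 0, "dy": 0, "dz": -20, "turn": 0},
  {"jaw": 0, "dx": 0, "dy": 0, "dz": -50, "turn": 0},
  {"jaw": 0, "dx": 0, "dy": 0, "dz": -85, "turn": 0},
  {"jaw": 0, "dx": 0, "dy": 0, "dz": -115, "turn": 0},
])

```text
time: 10.25
tool_pos: [0.5694, -0.0665, 0.171]
tool_rot: [0.0, 0.648, 0.762, 0.0]
contact_force: [1.5, 0.6, -0.2]
gripper_width: 0.998
grasp_force: 0.0
```

Run:
```python
from h import *
ft=grab_frame("top");fs=grab_frame("scene")
s=state();print(s["tool_pos"],s["contact_force"])
a=fs["pixels"][110:220,150:270,::-1];b=ft["pixels"][165:225,240:375,::-1]
a=cv2.resize(a,None,fx=5,fy=5,interpolation=2);cv2.imwrite("pics/a3.png",a)
for r in spotter.outline_of(fs,"rotor")[:2]:
    v,u=np.nonzero(r["region"]);print(r["conf"],r["extent"],bp(fs,(u.mean(),v.mean()),.05))
```

```text
[ 0.57334129 -0.06748027  0.17680851] [ 0.52072918 -0.47050487  0.60730321]
0.52 [214.5, 171.6, 227.2, 189.8] [[ 0.5720799  -0.06447238  0.05      ]]
0.32 [162.6, 123.3, 215.8, 181.3] [[ 0.59846419 -0.1726089   0.05      ]]
```

View pics/a3.png

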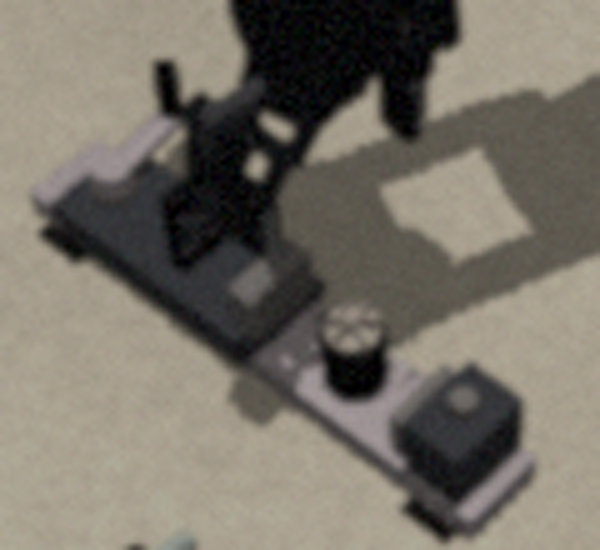

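Request:
apply_moves([
  {"jaw": 0.3, "dx": -20, "dy": 1, "dz": 0, "turn": 0},
  {"jaw": 0.6, "dx": -50, "dy": 1, "dz": 0, "turn": 0},
  {"jaw": 0.8, "dx": -80, "dy": 1, "dz": 0, "turn": 0},
  {"jaw": 1, "dx": -115, "dy": 1, "dz": 0, "turn": 0},
  {"jaw": 1, "dx": -137, "dy": 1, "dz": 0, "turn": 0},
])

```text
time: 10.82
tool_pos: [0.5917, -0.2038, 0.1673]
tool_rot: [-0.001, 0.648, 0.761, -0.001]
contact_force: [-0.5, -0.1, 0.3]
gripper_width: 0.3
grasp_force: 0.0
```

Request:
apply_moves([
  {"jaw": 1, "dx": 0, "dy": 0, "dz": 0, "turn": 0},
  {"jaw": 1, "dx": 0, "dy": 0, "dz": 10, "turn": 0},
  {"jaw": 1, "dx": 0, "dy": 0, "dz": 30, "turn": 0},
  {"jaw": 1, "dx": 0, "dy": 0, "dz": 50, "turn": 0},
  {"jaw": 1, "dx": 0, "dy": 0, "dz": 50, "turn": 0},
])

```text
time: 11.23
tool_pos: [0.5887, -0.1986, 0.1125]
tool_rot: [-0.005, 0.648, 0.762, -0.001]
contact_force: [-1.3, 0.1, -0.8]
gripper_width: 0.001
grasp_force: 0.0
```

Run:
```python
from h import *
from fit import W
fs=grab_frame("scene");fs=grab_frame("scene")
s=state();print(s["tool_pos"],s["contact_force"])
a=fs["pixels"][110:220,150:270,::-1]
a=cv2.resize(a,None,fx=5,fy=5,interpolation=2);cv2.imwrite("pics/a4.png",a)
```

```text
[ 0.5911151  -0.19989632  0.11709512] [-0.14824749  0.26392325  0.41031   ]
```

View pics/a4.png

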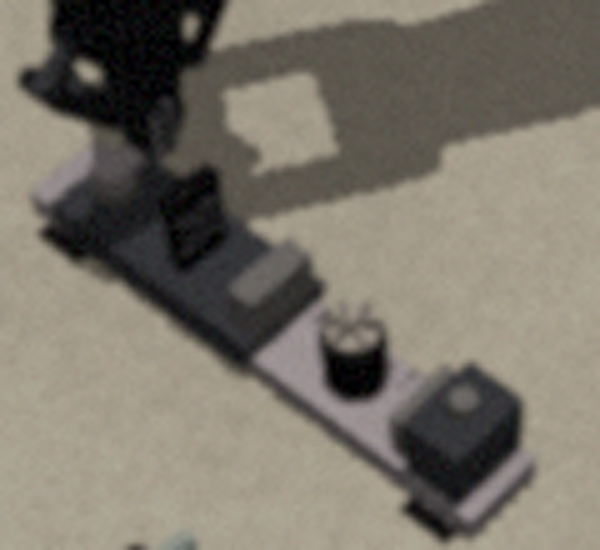

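Request:
apply_moves([
  {"jaw": 1, "dx": 0, "dy": 0, "dz": 10, "turn": 0},
  {"jaw": 1, "dx": 0, "dy": 0, "dz": 20, "turn": 0},
  {"jaw": 1, "dx": 0, "dy": 0, "dz": 30, "turn": 0},
  {"jaw": 1, "dx": 0, "dy": 0, "dz": 40, "turn": 0},
  {"jaw": 1, "dx": 0, "dy": 0, "dz": 45, "turn": 0},
])

```text
time: 11.75
tool_pos: [0.5915, -0.2012, 0.0722]
tool_rot: [-0.001, 0.648, 0.762, -0.0]
contact_force: [-0.9, 0.0, -0.3]
gripper_width: -0.001
grasp_force: 0.0
```

Request:
apply_moves([
  {"jaw": 1, "dx": 0, "dy": 0, "dz": 0, "turn": 0},
  {"jaw": 1, "dx": 2, "dy": 0, "dz": 0, "turn": 0},
  {"jaw": 1, "dx": 5, "dy": 0, "dz": 0, "turn": 0},
  {"jaw": 1, "dx": 9, "dy": 0, "dz": 0, "turn": 0},
  {"jaw": 1, "dx": 12, "dy": 0, "dz": 0, "turn": 0},
])

```text
time: 12.17
tool_pos: [0.5908, -0.1895, 0.075]
tool_rot: [0.001, 0.648, 0.762, 0.0]
contact_force: [-0.9, 0.2, -0.4]
gripper_width: 0.003
grasp_force: 0.0
```

Request:
apply_moves([
  {"jaw": 1, "dx": 3, "dy": 0, "dz": 0, "turn": 0},
  {"jaw": 1, "dx": 6, "dy": 0, "dz": 0, "turn": 0},
  {"jaw": 1, "dx": 9, "dy": 0, "dz": 0, "turn": 0},
  {"jaw": 1, "dx": 12, "dy": 0, "dz": 0, "turn": 0},
  {"jaw": 1, "dx": 15, "dy": 0, "dz": 0, "turn": 0},
])

```text
time: 12.58
tool_pos: [0.5888, -0.1771, 0.0751]
tool_rot: [0.003, 0.648, 0.762, -0.001]
contact_force: [1.1, -8.6, -2.6]
gripper_width: -0.002
grasp_force: 4.3
```

Request:
apply_moves([
  {"jaw": 1, "dx": 3, "dy": 0, "dz": 0, "turn": 0},
  {"jaw": 1, "dx": 6, "dy": 0, "dz": 0, "turn": 0},
  {"jaw": 1, "dx": 9, "dy": 0, "dz": 0, "turn": 0},
  {"jaw": 1, "dx": 12, "dy": 0, "dz": 0, "turn": 0},
  {"jaw": 1, "dx": 15, "dy": 0, "dz": 0, "turn": 0},
])

```text
time: 13.0
tool_pos: [0.5863, -0.1624, 0.0751]
tool_rot: [0.003, 0.648, 0.762, -0.001]
contact_force: [1.3, -8.1, -2.3]
gripper_width: -0.001
grasp_force: 4.3
```

Request:
apply_moves([
  {"jaw": 1, "dx": 2, "dy": 0, "dz": 0, "turn": 0},
  {"jaw": 1, "dx": 4, "dy": 0, "dz": 0, "turn": 0},
  {"jaw": 1, "dx": 6, "dy": 0, "dz": 0, "turn": 0},
  {"jaw": 1, "dx": 8, "dy": 0, "dz": 0, "turn": 0},
  {"jaw": 1, "dx": 10, "dy": 0, "dz": 0, "turn": 0},
])

```text
time: 13.42
tool_pos: [0.5847, -0.1528, 0.0751]
tool_rot: [0.003, 0.648, 0.762, -0.001]
contact_force: [0.9, -9.3, -1.9]
gripper_width: 0.001
grasp_force: 4.6
```

Request:
apply_moves([
  {"jaw": 1, "dx": 2, "dy": 0, "dz": 0, "turn": 0},
  {"jaw": 1, "dx": 4, "dy": 0, "dz": 0, "turn": 0},
  {"jaw": 1, "dx": 6, "dy": 0, "dz": 0, "turn": 0},
  {"jaw": 1, "dx": 8, "dy": 0, "dz": 0, "turn": 0},
])

```text
time: 13.75
tool_pos: [0.5833, -0.1449, 0.0751]
tool_rot: [0.003, 0.648, 0.762, -0.002]
contact_force: [1.1, -9.9, -1.2]
gripper_width: -0.002
grasp_force: 4.6
```

Run:
```python
from h import *
fs=grab_frame("scene");fs=grab_frame("scene")
s=state();print(s["tool_pos"],s["contact_force"])
a=fs["pixels"][110:220,150:270,::-1]
a=cv2.resize(a,None,fx=5,fy=5,interpolation=2);cv2.imwrite("pics/a5.png",a)
```

```text
[ 0.58324922 -0.14450094  0.07503313] [ 0.30686009 -8.56736267 -0.80145837]
```

View pics/a5.png

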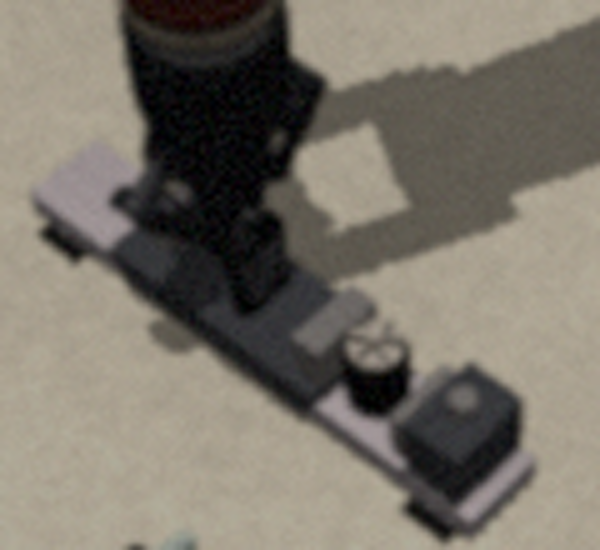

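Request:
apply_moves([
  {"jaw": 1, "dx": 1.5, "dy": 0, "dz": 0, "turn": 0},
  {"jaw": 1, "dx": 3, "dy": 0, "dz": 0, "turn": 0},
  {"jaw": 1, "dx": 4.5, "dy": 0, "dz": 0, "turn": 0},
  {"jaw": 1, "dx": 6, "dy": 0, "dz": 0, "turn": 0},
])

```text
time: 14.18
tool_pos: [0.5823, -0.139, 0.0751]
tool_rot: [0.003, 0.648, 0.762, -0.002]
contact_force: [1.2, -8.2, -2.2]
gripper_width: -0.003
grasp_force: 4.6
```

Request:
apply_moves([
  {"jaw": 1, "dx": 0.5, "dy": 0, "dz": 0, "turn": 0},
  {"jaw": 1, "dx": 1, "dy": 0, "dz": 0, "turn": 0},
  {"jaw": 1, "dx": 1.5, "dy": 0, "dz": 0, "turn": 0},
  {"jaw": 1, "dx": 2, "dy": 0, "dz": 0, "turn": 0},
])

```text
time: 14.52
tool_pos: [0.582, -0.137, 0.0751]
tool_rot: [0.002, 0.648, 0.762, -0.002]
contact_force: [1.4, -8.9, -1.7]
gripper_width: -0.001
grasp_force: 4.5
```

Request:
apply_moves([
  {"jaw": 1, "dx": 0.5, "dy": 0, "dz": 0, "turn": 0},
  {"jaw": 1, "dx": 1, "dy": 0, "dz": 0, "turn": 0},
])

```text
time: 14.68
tool_pos: [0.5818, -0.136, 0.075]
tool_rot: [0.002, 0.648, 0.762, -0.002]
contact_force: [0.9, -8.5, -1.1]
gripper_width: -0.001
grasp_force: 4.5
```

Request:
apply_moves([
  {"jaw": 1, "dx": 0.5, "dy": 0, "dz": 0, "turn": 0},
  {"jaw": 1, "dx": 1, "dy": 0, "dz": 0, "turn": 0},
])

```text
time: 14.85
tool_pos: [0.5817, -0.135, 0.0751]
tool_rot: [0.002, 0.648, 0.762, -0.002]
contact_force: [1.0, -9.5, -1.3]
gripper_width: -0.002
grasp_force: 4.5
```

Request:
apply_moves([
  {"jaw": 1, "dx": 0.5, "dy": 0, "dz": 0, "turn": 0},
  {"jaw": 1, "dx": 1, "dy": 0, "dz": 0, "turn": 0},
])

```text
time: 15.02
tool_pos: [0.5815, -0.134, 0.075]
tool_rot: [0.002, 0.648, 0.762, -0.002]
contact_force: [1.0, -8.8, -1.5]
gripper_width: -0.0
grasp_force: 4.5
```

Request:
apply_moves([
  {"jaw": 1, "dx": 0.5, "dy": 0, "dz": 0, "turn": 0},
  {"jaw": 1, "dx": 1, "dy": 0, "dz": 0, "turn": 0},
])

```text
time: 15.18
tool_pos: [0.5813, -0.133, 0.075]
tool_rot: [0.002, 0.648, 0.762, -0.002]
contact_force: [-0.5, -9.0, -1.5]
gripper_width: -0.001
grasp_force: 4.5
```

Request:
apply_moves([
  {"jaw": 1, "dx": 0.5, "dy": 0, "dz": 0, "turn": 0},
  {"jaw": 1, "dx": 1, "dy": 0, "dz": 0, "turn": 0},
])

```text
time: 15.35
tool_pos: [0.5812, -0.1324, 0.075]
tool_rot: [0.003, 0.648, 0.762, -0.002]
contact_force: [1.3, -10.5, -2.5]
gripper_width: -0.003
grasp_force: 5.4
```

Request:
apply_moves([
  {"jaw": 1, "dx": 0.5, "dy": 0, "dz": 0, "turn": 0},
  {"jaw": 1, "dx": 1, "dy": 0, "dz": 0, "turn": 0},
])

```text
time: 15.52
tool_pos: [0.5811, -0.1317, 0.0751]
tool_rot: [0.003, 0.648, 0.762, -0.002]
contact_force: [-0.4, -11.8, -2.2]
gripper_width: -0.0
grasp_force: 5.8
```

Request:
apply_moves([
  {"jaw": 1, "dx": 0.5, "dy": 0, "dz": 0, "turn": 0},
  {"jaw": 1, "dx": 1, "dy": 0, "dz": 0, "turn": 0},
])

```text
time: 15.68
tool_pos: [0.581, -0.1309, 0.0751]
tool_rot: [0.003, 0.648, 0.762, -0.002]
contact_force: [0.5, -12.4, -3.5]
gripper_width: -0.005
grasp_force: 6.1
```

Request:
apply_moves([
  {"jaw": 1, "dx": 0.6, "dy": 0, "dz": 0, "turn": 0},
  {"jaw": 1, "dx": 0.6, "dy": 0, "dz": 0, "turn": 0},
  {"jaw": 1, "dx": 0.6, "dy": 0, "dz": 0, "turn": 0},
  {"jaw": 1, "dx": 0.6, "dy": 0, "dz": 0, "turn": 0},
  {"jaw": 1, "dx": 0.6, "dy": 0, "dz": 0, "turn": 0},
])

```text
time: 16.1
tool_pos: [0.5809, -0.1304, 0.0751]
tool_rot: [0.003, 0.648, 0.762, -0.002]
contact_force: [0.5, -12.2, -3.0]
gripper_width: 0.002
grasp_force: 6.0
```

Request:
apply_moves([
  {"jaw": 1, "dx": -2, "dy": 0, "dz": 0, "turn": 0},
  {"jaw": 1, "dx": -6, "dy": 0, "dz": 0, "turn": 0},
  {"jaw": 1, "dx": -8, "dy": 0, "dz": -5, "turn": 0},
  {"jaw": 1, "dx": -8, "dy": 0, "dz": -25, "turn": 0},
  {"jaw": 1, "dx": -8, "dy": 0, "dz": -60, "turn": 0},
])

```text
time: 16.52
tool_pos: [0.5785, -0.1336, 0.1304]
tool_rot: [-0.005, 0.648, 0.762, -0.001]
contact_force: [0.5, 0.1, -0.1]
gripper_width: -0.001
grasp_force: 0.0
```

Request:
apply_moves([
  {"jaw": 1, "dx": -5, "dy": -12, "dz": 0, "turn": 0},
  {"jaw": 1, "dx": -10, "dy": -28, "dz": 0, "turn": 0},
  {"jaw": 1, "dx": -18, "dy": -45, "dz": 0, "turn": 0},
  {"jaw": 1, "dx": -18, "dy": -50, "dz": 0, "turn": 0},
  {"jaw": 1, "dx": -18, "dy": -50, "dz": 0, "turn": 0},
])

```text
time: 16.93
tool_pos: [0.5345, -0.1607, 0.1346]
tool_rot: [0.0, 0.648, 0.761, 0.0]
contact_force: [0.2, 0.7, -1.0]
gripper_width: -0.002
grasp_force: 0.0
```

Run:
```python
from h import *
from fit import W
ft=grab_frame("top");fs=grab_frame("scene");fs=grab_frame("scene")
s=state();print(s["tool_pos"],s["tool_rot"],s["contact_force"],s["joint_pos"][5])
p=[.5785,-.1152,.1624];d=s["tool_pos"][:2]-p[:2];c,n=np.cos(p[2]),np.sin(p[2]);print("gauge",c*d[0]+n*d[1],-n*d[0]+c*d[1])
for q in((-.0497,-.0667,.087),(0,.0636-.062,.092)): print(pj(fs,W(p,q)))
a=fs["pixels"][110:220,150:270,::-1]
a=cv2.resize(a,None,fx=5,fy=5,interpolation=2);cv2.imwrite("pics/a6.png",a)
for f in(1,.9,.8,.7,.5): print((lambda q:np.round([-50*np.sin(q)+20*(np.cos(q)-1), -50*(np.cos(q)-1)-20*np.sin(q)],1))(f*.5))
```

```text
[ 0.53572676 -0.16036983  0.13458986] [3.07655390e-04 6.47825574e-01 7.61788573e-01 3.17406421e-04] [-0.49262802 -0.97147728 -0.45199812] -0.5856225257103944
gauge -0.04951381045869646 -0.03765960526112956
[[199.45169938 134.7167267 ]]
[[204.9235934  158.96343436]]
[-26.4  -3.5]
[-23.7  -3.7]
[-21.   -3.8]
[-18.4  -3.8]
[-13.   -3.4]
```

View pics/a6.png

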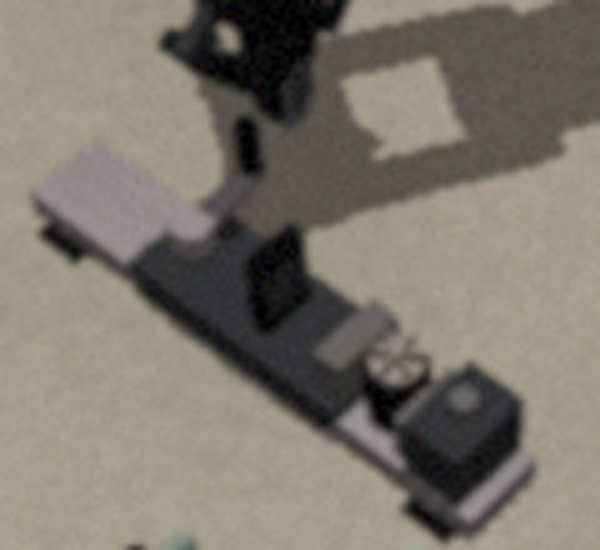

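Request:
apply_moves([
  {"jaw": 1, "dx": 0, "dy": 0, "dz": 15, "turn": 0},
  {"jaw": 1, "dx": 0, "dy": 0, "dz": 35, "turn": 0},
  {"jaw": 1, "dx": 0, "dy": 0, "dz": 50, "turn": 0},
  {"jaw": 1, "dx": -2, "dy": 0, "dz": 55, "turn": 0},
  {"jaw": 1, "dx": -4, "dy": 0, "dz": 55, "turn": 0},
])

```text
time: 17.5
tool_pos: [0.5351, -0.1638, 0.0774]
tool_rot: [-0.002, 0.648, 0.762, -0.0]
contact_force: [0.2, 0.2, 0.4]
gripper_width: 0.001
grasp_force: 0.0
```

Request:
apply_moves([
  {"jaw": 1, "dx": -5.1, "dy": -1.7, "dz": 0, "turn": -0.1},
  {"jaw": 1, "dx": -10.3, "dy": -3, "dz": 0, "turn": -0.2},
  {"jaw": 1, "dx": -15.7, "dy": -3.7, "dz": 0, "turn": -0.3},
  {"jaw": 1, "dx": -21.1, "dy": -3.8, "dz": 0, "turn": -0.4},
  {"jaw": 1, "dx": -26.4, "dy": -3.5, "dz": 0, "turn": -0.5},
])

```text
time: 17.92
tool_pos: [0.5375, -0.1915, 0.0805]
tool_rot: [0.001, 0.437, 0.899, 0.0]
contact_force: [0.5, 1.5, -0.4]
gripper_width: -0.0
grasp_force: 0.5
```

Request:
apply_moves([
  {"jaw": 1, "dx": -5.1, "dy": -1.7, "dz": 0, "turn": -0.1},
  {"jaw": 1, "dx": -10.3, "dy": -3, "dz": 0, "turn": -0.2},
  {"jaw": 1, "dx": -15.7, "dy": -3.7, "dz": 0, "turn": -0.3},
  {"jaw": 1, "dx": -21.1, "dy": -3.8, "dz": 0, "turn": -0.4},
  {"jaw": 1, "dx": -26.4, "dy": -3.5, "dz": 0, "turn": -0.5},
])

```text
time: 18.33
tool_pos: [0.5509, -0.2146, 0.0806]
tool_rot: [0.001, 0.201, 0.98, 0.0]
contact_force: [-1.3, 1.0, -0.0]
gripper_width: -0.001
grasp_force: 0.5
```

Request:
apply_moves([
  {"jaw": 1, "dx": -5.1, "dy": -1.7, "dz": 0, "turn": -0.1},
  {"jaw": 1, "dx": -10.3, "dy": -3, "dz": 0, "turn": -0.2},
  {"jaw": 1, "dx": -15.7, "dy": -3.7, "dz": 0, "turn": -0.3},
  {"jaw": 1, "dx": -21.1, "dy": -3.8, "dz": 0, "turn": -0.4},
  {"jaw": 1, "dx": -21.1, "dy": -3.8, "dz": 0, "turn": -0.4},
])

```text
time: 18.75
tool_pos: [0.5694, -0.227, 0.0808]
tool_rot: [0.001, 0.004, 1.0, -0.001]
contact_force: [0.5, 0.5, 0.6]
gripper_width: -0.003
grasp_force: 0.0
```

Run:
```python
from h import *
from fit import W
s=state();print(s["tool_pos"],s["tool_rot"],s["contact_force"],s["joint_pos"][5])
p=[.5785,-.1152,.1624];d=s["tool_pos"][:2]-p[:2];c,n=np.cos(p[2]),np.sin(p[2]);print("gauge",c*d[0]+n*d[1],-n*d[0]+c*d[1])
```

```text
[ 0.56942261 -0.22695478  0.08082025] [ 1.12609030e-03  4.05116677e-03  9.99990987e-01 -5.88059690e-04] [0.5055575  0.4644971  0.63233893] -2.0633439354102046
gauge -0.027027256241094137 -0.10881662469149854
```

Request:
apply_moves([
  {"jaw": 1, "dx": -2.5, "dy": -0.9, "dz": 0, "turn": -0.05},
  {"jaw": 1, "dx": -5.1, "dy": -1.7, "dz": 0, "turn": -0.1},
])

```text
time: 18.92
tool_pos: [0.5735, -0.2283, 0.0804]
tool_rot: [0.0, -0.045, 0.999, -0.0]
contact_force: [-1.0, -0.1, 0.3]
gripper_width: 0.002
grasp_force: 0.6
```

Request:
apply_moves([
  {"jaw": 1, "dx": -1.5, "dy": -0.6, "dz": 0, "turn": -0.03},
  {"jaw": 1, "dx": -2.5, "dy": -0.9, "dz": 0, "turn": -0.05},
])

```text
time: 19.08
tool_pos: [0.5761, -0.229, 0.0804]
tool_rot: [0.0, -0.07, 0.998, -0.001]
contact_force: [-0.6, -0.8, 0.4]
gripper_width: 0.001
grasp_force: 0.6
```

Still turning at about 1 N, not yet at the stop; continuing in 1 mm steps.

Request:
apply_moves([
  {"jaw": 1, "dx": -0.8, "dy": 0, "dz": 0, "turn": 0},
  {"jaw": 1, "dx": -1.5, "dy": 0, "dz": 0, "turn": 0},
])

```text
time: 19.25
tool_pos: [0.5773, -0.2286, 0.0799]
tool_rot: [0.0, -0.069, 0.998, -0.0]
contact_force: [-1.9, -0.7, 0.2]
gripper_width: 0.002
grasp_force: 0.6
```

Request:
apply_moves([
  {"jaw": 1, "dx": -0.8, "dy": 0, "dz": 0, "turn": 0},
  {"jaw": 1, "dx": -1.2, "dy": 0, "dz": 0, "turn": 0},
])

```text
time: 19.42
tool_pos: [0.5783, -0.2282, 0.0795]
tool_rot: [0.0, -0.07, 0.998, -0.0]
contact_force: [-1.3, -0.9, 0.0]
gripper_width: -0.001
grasp_force: 0.5
```

Request:
apply_moves([
  {"jaw": 1, "dx": -0.5, "dy": 0, "dz": 0, "turn": 0},
  {"jaw": 1, "dx": -1, "dy": 0, "dz": 0, "turn": 0},
])

```text
time: 19.58
tool_pos: [0.5791, -0.2281, 0.0793]
tool_rot: [-0.0, -0.07, 0.998, -0.0]
contact_force: [-0.8, -1.1, 0.2]
gripper_width: 0.0
grasp_force: 0.6
```

Request:
apply_moves([
  {"jaw": 1, "dx": -0.5, "dy": 0, "dz": 0, "turn": 0},
  {"jaw": 1, "dx": -1, "dy": 0, "dz": 0, "turn": 0},
])

```text
time: 19.75
tool_pos: [0.5801, -0.228, 0.0793]
tool_rot: [-0.0, -0.07, 0.998, -0.0]
contact_force: [-0.9, -0.4, -0.0]
gripper_width: -0.001
grasp_force: 0.6
```

Request:
apply_moves([
  {"jaw": 1, "dx": -0.5, "dy": 0, "dz": 0, "turn": 0},
  {"jaw": 1, "dx": -1, "dy": 0, "dz": 0, "turn": 0},
])

```text
time: 19.92
tool_pos: [0.5806, -0.2279, 0.0792]
tool_rot: [-0.001, -0.07, 0.998, -0.0]
contact_force: [-4.9, -1.6, 2.0]
gripper_width: -0.001
grasp_force: 2.2
```

Request:
apply_moves([
  {"jaw": 1, "dx": -0.5, "dy": 0, "dz": 0, "turn": 0},
  {"jaw": 1, "dx": -1, "dy": 0, "dz": 0, "turn": 0},
])

```text
time: 20.08
tool_pos: [0.5809, -0.2279, 0.0791]
tool_rot: [-0.002, -0.07, 0.998, 0.0]
contact_force: [-7.8, -1.9, 4.3]
gripper_width: 0.003
grasp_force: 4.0
```

Request:
apply_moves([
  {"jaw": 1, "dx": -0.5, "dy": 0, "dz": 0, "turn": 0},
  {"jaw": 1, "dx": -1, "dy": 0, "dz": 0, "turn": 0},
])

```text
time: 20.25
tool_pos: [0.5811, -0.2279, 0.0791]
tool_rot: [-0.003, -0.07, 0.998, 0.0]
contact_force: [-11.0, -2.6, 5.4]
gripper_width: 0.002
grasp_force: 5.6
```

Request:
apply_moves([
  {"jaw": 1, "dx": 2, "dy": 0, "dz": 0, "turn": 0},
  {"jaw": 1, "dx": 8, "dy": 0, "dz": 0, "turn": 0},
  {"jaw": 1, "dx": 15, "dy": 0, "dz": 0, "turn": 0},
  {"jaw": 1, "dx": 15, "dy": 0, "dz": -20, "turn": 0},
  {"jaw": 1, "dx": 15, "dy": 0, "dz": -50, "turn": 0},
])

```text
time: 20.67
tool_pos: [0.5652, -0.228, 0.1254]
tool_rot: [-0.003, -0.07, 0.998, 0.003]
contact_force: [0.1, -0.2, -0.1]
gripper_width: -0.001
grasp_force: 0.0
```

Request:
apply_moves([
  {"jaw": 1, "dx": 15, "dy": 0, "dz": -30, "turn": 0},
  {"jaw": 1, "dx": 30, "dy": 0, "dz": -60, "turn": 0},
  {"jaw": 1, "dx": 60, "dy": 0, "dz": -80, "turn": 0},
  {"jaw": 1, "dx": 80, "dy": 0, "dz": -80, "turn": 0},
  {"jaw": 1, "dx": 80, "dy": 0, "dz": -80, "turn": 0},
])

```text
time: 21.08
tool_pos: [0.4874, -0.2414, 0.2114]
tool_rot: [0.001, -0.069, 0.998, -0.001]
contact_force: [0.8, 0.0, -0.2]
gripper_width: -0.001
grasp_force: 0.0
```

Run:
```python
from h import *
from fit import W
fs=grab_frame("scene");fs=grab_frame("scene")
s=state();print(s["tool_pos"],s["contact_force"])
p=[.5785,-.1152,.1624]
for q in((0,.0636-.175,.087),(0,.0636-.062,.092),(0,.0636+.017,.076)): print((pj(fs,W(p,q))-[150,110])*5)
a=fs["pixels"][110:220,150:270,::-1]
a=cv2.resize(a,None,fx=5,fy=5,interpolation=2);cv2.imwrite("pics/a7.png",a)
```

```text
[ 0.48864737 -0.24068788  0.20934626] [-0.24101656 -1.13355121 -0.48297878]
[[115.73259125 134.6049146 ]]
[[274.61796698 244.81717182]]
[[394.57425504 351.0286857 ]]
```

View pics/a7.png

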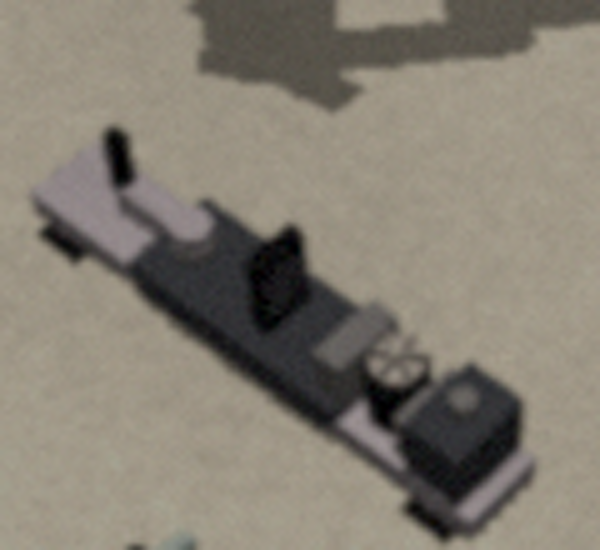

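The rotor (397,360 in the crop) stands between jaw and anvil. The lock post (115,135) matches its predicted locked position, and the arm is clear of everything.

```bash
python3 -c "
from plant import ticket
print(ticket.job_done())"
```

```text
the job is handed in; nothing more can be done
None
```

The rotor is standing upright on the beam, held between the jaw and the sprung anvil with roughly 3 N (estimated from the push force). The lock lever is at its stop, nothing else on the shelf was touched, and the job was handed in at about 21 s; no verdict came back.

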